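# Pack the second clamp block and shut the box

## Robot

A 6-joint arm with a two-finger parallel gripper is mounted at the origin on a cart in front of the work surface, level with it; the furniture and walls round the work are solid. World frame = base frame: x ahead of the robot, y to its left, z up, the work surface at z = 0. Lengths are in m, angles in rad, forces in N, time in s.
With the tool pointing down it reaches from about 0.325 to 0.775 m from the base axis. Payload 9.3 kg.
Tool frame: the origin (TCP) lies at the very end of the fingers, on their centre line; the grasp point (between the pads) lies bot.hold_point_z behind it (bot.hold_point_z is the distance from the TCP to the grasp point, in m); z points along the fingers, y is the direction in which the jaws open and shut (so a half turn about z gives the same grasp; the last joint's range is limited). The gripper opens to 85 mm and grips with 20 to 120 N. Pads are 22 mm wide; open, the fingers measure 114 mm over their backs; the gripper's body (76 mm by 85 mm) begins 54 mm behind the grasp point. The pads swing forward as they close: fully open they stand 13 mm farther back than shut.
Start: joints at [-0.928, 0.259, 0.021, 1.334, 0, 1.418], TCP at [0.393, -0.385, 0.231] pointing down, gripper open.
Joint ranges: [-3.04, 3.04], [-0.91, 1.82], [-1.04, 1.36], [-1.92, 1.95], [-1.52, 1.45], [-3.14, 3.14]. Speed limits (rad/s): [2.22, 2.22, 2.79, 3.14, 3.14, 3.14].

## Interface

Orientations are given as a unit quaternion [w, x, y, z].
In Python, from bench import bot gives the robot as it stands. The module is installed in compiled form; this text tells all that it offers.
- The arm moves only by the shell command python3 -m creep 'ROWS' [OPENING] [FORCE]. ROWS is JSON, a list of rows, each a list of 6 numbers: the shift along the tool's x, y, z in cm, then the turn, a rotation vector about the tool's x, y, z in rad. A call has 1 to 10 rows; each row is the pose to reach, as a shift and turn from the pose measured when the call began, along the tool's axes at that moment; what a row does not reach only later rows make up. A row lasts 1/12 s, in which the tool goes at most 41.7 mm and 7.16 degrees, less where a joint would pass 70% of its speed; a pose out of reach is approached as far as the arm can. A call with a gripper value outside its range is refused whole. OPENING is the opening, from -1 (shut) to 1 (fully open), set as the call begins (- or left out, the last holds). The fingers move at their own pace and stop on an object; FORCE is the grip in N (left out, the last holds). Time passes only in rows, so rows that repeat a pose let the fingers close. It gives the time, the measured TCP pose, the force and the opening at its end, in the units of the state.
- bot.observe(): the state, without advancing time (a new reading comes with each control period).
- bot.capture(name): name is "scene" or "top" or "wrist"; returns a dict with "img" (480x640x3 uint8, blue, green, red), "fx", "fy", "cx", "cy" (pixels), "extrinsics" (4x4, takes a point from camera to world coordinates). Camera axes: x right, y down, z forward; pixel columns grow to the right and rows downward; lengths in m; the calibration is good to about 2 mm. A picture is of the moment at which its call begins. There is no depth.
- bot.hand_in(): hands the job in, once; it reports no verdict.
Trained networks look in a picture, given as the dict that the camera call returned (one of the last four; its "shot" number tells which), for a name from the list of things; names that differ only in an ending like _2 or _b are one class to them, and where a whole thing is asked for, a point or a joint stands for the part that bears it (a point fixed in the world has none). Each returns a list of dicts, best first, with "confidence" (0 to 1); they miss things now and then, are a little off and sometimes report something else, mostly with a low value. They report only what shows in the picture. A call takes as long as a camera call. They do not tell look-alikes from the thing itself.
- bot.spot_in(picture, label): "rect" ([left, top, right, bottom] in pixels, round what is visible of it).
- bot.trace(picture, label): "region" (480x640 bool, what is visible of it) and "rect" ([left, top, right, bottom] in pixels, round what is visible of it).
The state is a dict: "t": time; "qpos": joint angles; "qd": joint speeds; "joint_torque": joint torques, N m; "tcp_pos": TCP position; "ee_rot": TCP orientation; "force": force on the tool from outside, world axes, zero at the start; "torque": the same for the moment, N m; "width": finger opening in m.
Only numpy, scipy, OpenCV 4.12 (cv2) and the standard library are available. Lean on these libraries where they do the work, as an engineer would, in place of code of your own. Each camera call takes 0.05 s, during which the arm holds its last target.

## Task

Pack the long wooden clamp block that lies on the bench into the empty bay of the plywood box, flat on the bay's floor and lengthwise like the block already packed in the other bay, so that it stays below the rim. Then swing the box's lid fully shut, with both blocks inside, and let go.

Things in the scene. Friction and masses are not known exactly. Their poses are not given: they have to be found in the camera images.
- long_block: Plain wooden block (clamp pad), 50 x 110 x 42 mm (own x, y, z), about 0.14 kg, lying flat on the bench; origin at the centre of its underside, z up, y along its length. Near it lie a shorter wooden cube (50 x 45 x 55 mm) and a black sanding block (120 x 64 x 30 mm), which are not wanted; the three swap places.
- pad_box: Plywood box fixed to the bench, outside 157 x 250 x 54 mm (own x, y, z); origin at the centre of its underside, hinge on the +x side (away from the robot). Walls and floor 6 mm, inside depth 48 mm. A dividing wall along x at y = 0, 41 mm high, makes two bays, 145 (x) by 116 mm (y), centred at y = +61 mm (empty, on the robot's left) and y = -61 mm (holds the packed block).
- packed_block: A second wooden block of the same 50 x 110 x 42 mm, already lying flat in the box's -y bay, its length (own y) along the box's x; origin at the centre of its underside. It stays there.
- box_lid (a joint): Lid angle in rad: 0 shut, 1.9 open stop; starts 1.75 to 1.9, leaning back. Plywood plate 157 x 250 x 9 mm, 0.25 kg, 12 mm finger lip in front; hinge along the box's y at box x +78.5, z 54.5 mm. Open, its free edge is 0.2 m above the bench: push it over from behind with shut fingers. Friction holds it above about 1.3; pushed forward to below 1.2 it sinks shut by itself in 1 to 3 s.
There are look-alikes about, which are no part of the job. What is shaped like the packed_block but turquoise is not meant.

How it is judged:
On the way:
1. the long block lies flat in the empty bay, released, with the lid still open (x of long_block in the frame of pad_box between -0.035 and 0.035 m and y of long_block in the frame of pad_box between 0.02 and 0.1 m and z of long_block in the frame of pad_box between -0.005 and 0.018 m and angle between long_block's own z axis and vertical below 0.17 rad and angle between the y axis of long_block and the x axis of pad_box, either way round below 0.6 rad and value of joint box_lid above 1 rad and linear speed of long_block below 0.03 m/s and contact force between long_block and the fingers below 0.1 N), for 0.2 s.
At the end, for the whole second after the job is handed in: The long block lies flat (within 10 degrees) on the floor of the box's +y bay, lengthwise along the box's x within 34 degrees, at rest; the packed block is still in the -y bay; the lid is shut to within 0.06 rad (x of long_block in the frame of pad_box between -0.035 and 0.035 m and y of long_block in the frame of pad_box between 0.02 and 0.1 m and z of long_block in the frame of pad_box between -0.005 and 0.018 m and angle between long_block's own z axis and vertical below 0.17 rad and angle between the y axis of long_block and the x axis of pad_box, either way round below 0.6 rad and x of packed_block in the frame of pad_box between -0.035 and 0.035 m and y of packed_block in the frame of pad_box between -0.1 and -0.02 m and z of packed_block in the frame of pad_box between -0.005 and 0.018 m and value of joint box_lid below 0.06 rad and linear speed of long_block below 0.02 m/s); the robot touches nothing.
It also fails if it takes over 42 s, if anything falls off the work surface, if the arm or the gripper's body presses on something with over 40 N, if the wrist force passes 120 N, or if a joint passes its speed limit or range.

## Working session

There is one attempt and no reset: what is moved stays moved. The work goes in short steps, Python scripts to look and compute and a shell command to move; the robot and the scene stay as the last step left them, time stands still between calls to the robot, and variables do not carry over. Pictures are saved under pics/ and viewed, and the job is handed in when it is done.

```bash
mkdir -p pics; ls
cat > h.py <<'E'
from bench import bot
import numpy as np, cv2
def px2w(p,u,v,z):
    E=np.array(p["extrinsics"]);d=E[:3,:3]@np.array([(u-p["cx"])/p["fx"],(v-p["cy"])/p["fy"],1.]);o=E[:3,3]
    return o+d*(z-o[2])/d[2]
def w2px(p,X):
    E=np.array(p["extrinsics"]);c=E[:3,:3].T@(np.array(X)-E[:3,3]);return p["fx"]*c[0]/c[2]+p["cx"],p["fy"]*c[1]/c[2]+p["cy"]
E
python3 - <<'E'
from h import *
o=bot.observe();print({k:np.round(v,3).tolist() for k,v in o.items()},bot.hold_point_z)
for n in ["top","scene"]:
    p=bot.capture(n);cv2.imwrite(f"pics/{n}1.png",p["img"])
    print(n,np.round(p["extrinsics"],3).tolist(),p["fx"])
    for l in ["long_block","pad_box","packed_block","box_lid"]:
        for r in bot.trace(p,l):
            ys,xs=np.nonzero(r["region"]);print(l,round(r["confidence"],2),np.round(r["rect"]),cv2.minAreaRect(np.c_[xs,ys].astype(np.float32)))
E
```

```text
pics
{'t': 0.0, 'qpos': [-0.928, 0.259, 0.021, 1.334, -0.0, 1.418], 'qd': [0.0, 0.0, 0.0, 0.002, 0.001, 0.001], 'joint_torque': [-0.002, -55.564, 34.453, 0.014, -0.0, 0.0], 'tcp_pos': [0.393, -0.385, 0.231], 'ee_rot': [-0.001, 0.922, 0.387, -0.0], 'force': [-0.12, 0.004, 0.392], 'torque': [0.027, 0.002, 0.011], 'width': 0.086} 0.0187
top [[0.03, -0.998, 0.052, 0.485], [-0.999, -0.028, 0.024, -0.205], [-0.022, -0.053, -0.998, 1.437], [0.0, 0.0, 0.0, 1.0]] 449.9374951303177
long_block 0.94 [226. 184. 255. 220.] ((241.2061767578125, 201.37448120117188), (36.58198547363281, 17.34394645690918), 58.671302795410156)
pad_box 0.98 [295. 180. 386. 266.] ((338.18280029296875, 220.80691528320312), (88.5264892578125, 79.9728012084961), 4.763641834259033)
packed_block 0.85 [447. 245. 489. 265.] ((468.6346130371094, 253.82693481445312), (38.83098602294922, 16.66986846923828), 11.309932708740234)
packed_block 0.64 [348. 220. 369. 256.] ((356.8999938964844, 236.80003356933594), (17.3648624420166, 35.59796905517578), 7.125016689300537)
box_lid 0.84 [295. 182. 385. 211.] ((340.5177001953125, 195.55978393554688), (89.54363250732422, 28.759553909301758), 5.31454610824585)
scene [[-0.75, -0.503, 0.43, -0.078], [-0.662, 0.583, -0.472, 0.496], [-0.013, -0.638, -0.77, 1.204], [0.0, 0.0, 0.0, 1.0]] 479.85413574235525
long_block 0.92 [219. 270. 258. 294.] ((240.45706176757812, 283.5365905761719), (41.02891540527344, 21.65083122253418), 4.5739216804504395)
packed_block 0.56 [333. 212. 353. 245.] ((344.8760986328125, 226.1416015625), (30.103069305419922, 18.81441879272461), 41.18592834472656)
box_lid 0.73 [271. 162. 342. 241.] ((306.2515563964844, 198.02377319335938), (47.060855865478516, 83.96354675292969), 52.52382278442383)
```

View pics/top1.png

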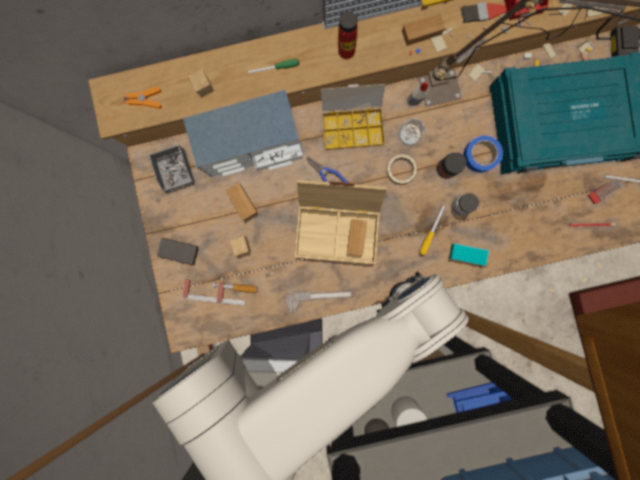

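View pics/scene1.png

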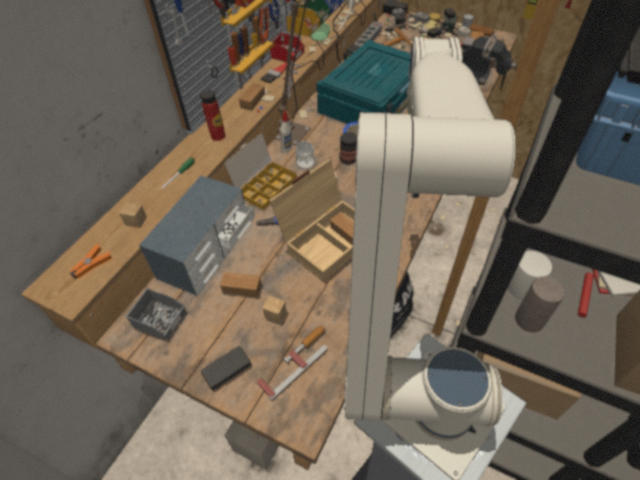

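Run:
```python
import cv2
i=cv2.imread("pics/top1.png");cv2.imwrite("pics/topc.png",cv2.resize(i[150:290,200:400],None,fx=4,fy=4,interpolation=cv2.INTER_CUBIC))
```

```text
(no output)
```

View pics/topc.png

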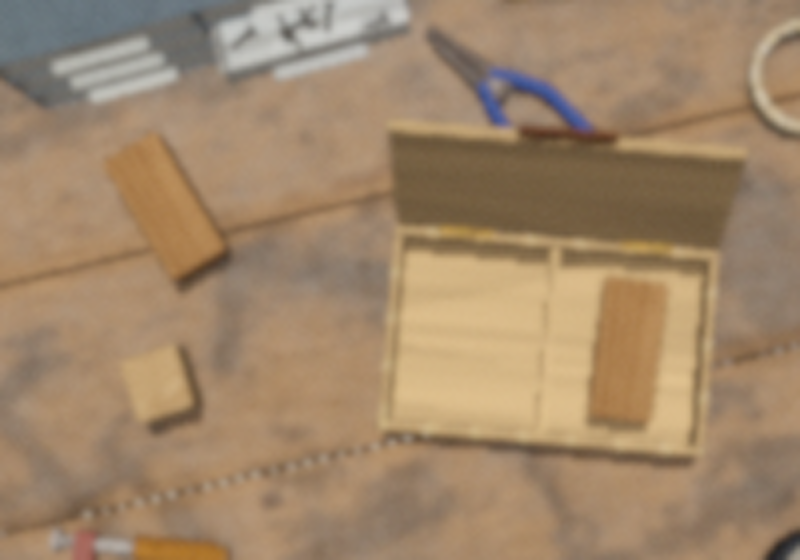

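The top view shows these candidates:
- a brown long block at (241,202), on the bench left of the box
- the short cube at (240,246)
- the black sanding block at (178,250)
- the packed block at (357,238), inside the box
- the turquoise look-alike at (468,254)
- wooden pieces on the rear shelf at (424,28) and (201,83)

By the description I choose the block at (241,202), and the crop confirms it: plain wood, about 2:1, beside the cube and the black block. The lid leans back and the left bay is empty.

Run:
```python
from h import *
p=bot.capture("top")
f=lambda c,z:[px2w(p,200+x/4,150+y/4,z) for x,y in c]
b=np.array(f([(105,165),(155,133),(228,243),(180,275)],.042));print(b.round(3),b.mean(0))
print("len",np.linalg.norm(b[0]-b[3]),np.linalg.norm(b[0]-b[1]))
x=np.array(f([(383,430),(705,452),(718,250),(395,228)],.054));print(x.round(3),x.mean(0));print(np.linalg.norm(x[0]-x[1]),np.linalg.norm(x[0]-x[3]))
d=(x[0]-x[1]);print("box yaw",np.arctan2(-d[0],d[1]))
d=b[0]-b[3];print("block y-axis ang",np.arctan2(d[1],d[0]))
l=px2w(p,200+570/4,150+130/4,.2);print("lid edge",l)
print(bot.observe()["t"])
```

```text
[[0.677 0.124 0.042]
 [0.703 0.085 0.042]
 [0.618 0.025 0.042]
 [0.592 0.061 0.042]] [0.6473667  0.07379195 0.042     ]
len 0.10517459049037751 0.04647474147560616
[[ 0.476 -0.102  0.054]
 [ 0.467 -0.349  0.054]
 [ 0.622 -0.355  0.054]
 [ 0.632 -0.106  0.054]] [ 0.54910464 -0.22811888  0.054     ]
0.247166517090043 0.1560599377976892
box yaw -0.03827413302000844
block y-axis ang 0.6338733698824428
lid edge [ 0.68786641 -0.23558246  0.2       ]
0.55
```

```bash
cat >> h.py <<'E'
from scipy.spatial.transform import Rotation as R
def delta(pos,yang=None,Rt=None):
    o=bot.observe();q=o["ee_rot"];R0=R.from_quat([q[1],q[2],q[3],q[0]])
    if Rt is None:
        y=np.array([np.cos(yang),np.sin(yang),0]);z=np.array([0,0,-1.]);Rt=R.from_matrix(np.c_[np.cross(y,z),y,z])
    s=R0.inv().apply(np.array(pos)-o["tcp_pos"])*100
    print("t",round(o["t"],2),"tcp",np.round(o["tcp_pos"],4),"w",round(o["width"],4),"F",np.round(o["force"],1),"shift",s.round(2),"rot",(R0.inv()*Rt).as_rotvec().round(3))
E
python3 -c "
from h import *
delta([.647,.074,.2],-.937)"
```

```text
t 0.55 tcp [ 0.3929 -0.3848  0.2313] w 0.0857 F [-0.2 -0.1  0.7] shift [ 50.56 -13.95   3.13] rot [-0.    -0.     0.162]
```

```bash
python3 -m creep '[[50.5,-14,3,0,0,0.16],[50.5,-14,3,0,0,0.16],[50.5,-14,3,0,0,0.16],[50.5,-14,3,0,0,0.16],[50.5,-14,3,0,0,0.16],[50.5,-14,3,0,0,0.16],[50.5,-14,3,0,0,0.16],[50.5,-14,3,0,0,0.16],[50.5,-14,3,0,0,0.16],[50.5,-14,3,0,0,0.16]]' 1 60
python3 -c "
from h import *
delta([.647,.074,.2],-.937)"
```

```text
t: 1.38
tcp_pos: [0.5934, -0.0211, 0.2077]
ee_rot: [0.0, 0.95, 0.313, 0.0]
force: [1.8, -0.9, 0.4]
width: 0.0851
t 1.38 tcp [ 0.5934 -0.0211  0.2077] w 0.0851 F [ 1.8 -0.9  0.4] shift [ 9.96 -4.46  0.77] rot [ 0.    -0.     0.002]
```

```bash
python3 -m creep '[[10,-4.5,1,0,0,0],[10,-4.5,1,0,0,0],[10,-4.5,1,0,0,0],[10,-4.5,1,0,0,0]]'
python3 - <<'E'
from h import *
p=bot.capture("wrist");cv2.imwrite("pics/w1.png",p["img"]);print(np.round(p["extrinsics"],3).tolist())
delta([.647,.074,.2],-.937)
for r in bot.trace(p,"long_block"):
    print(r["confidence"],r["rect"])
    m=r["region"].astype(np.uint8);c=max(cv2.findContours(m,0,2)[0],key=cv2.contourArea)
    w=np.array([px2w(p,*q,.042)[:2] for q in c[:,0]]);print(cv2.minAreaRect((w*1000).astype(np.float32)))
E
```

```text
t: 1.72
tcp_pos: [0.6486, 0.0795, 0.1961]
ee_rot: [-0.001, 0.949, 0.315, -0.0]
force: [-0.1, -0.6, -1.0]
width: 0.0857
[[0.597, -0.762, -0.25, 0.713], [-0.802, -0.568, -0.184, 0.128], [-0.002, 0.311, -0.951, 0.339], [0.0, 0.0, 0.0, 1.0]]
t 1.77 tcp [0.6476 0.0773 0.1965] w 0.0856 F [-0.1 -1.   0.4] shift [-0.25  0.22 -0.35] rot [-0.001  0.001  0.006]
0.79 [285.4, 158.1, 347.5, 282.7]
((649.4500122070312, 80.78291320800781), (111.71294403076172, 49.69181442260742), 32.93238067626953)
```

View pics/w1.png

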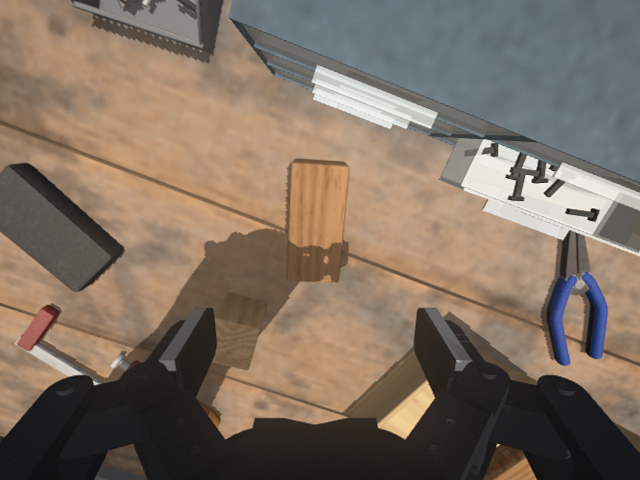

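The wrist view shows the block upright at (290–347,160–282). The network's outline gives 112 x 50 mm, which matches. The grey cabinet stands behind it at the upper right, so I check the clearance to the wrist camera mount before going down.

Run:
```python
from h import *
i=cv2.imread("pics/top1.png");cv2.imwrite("pics/topd.png",cv2.resize(i[80:230,130:330],None,fx=4,fy=4,interpolation=cv2.INTER_CUBIC))
i=cv2.imread("pics/scene1.png");cv2.imwrite("pics/scd.png",cv2.resize(i[160:340,120:320],None,fx=3.3,fy=3.3,interpolation=cv2.INTER_CUBIC))
```

```text
(no output)
```

View pics/topd.png

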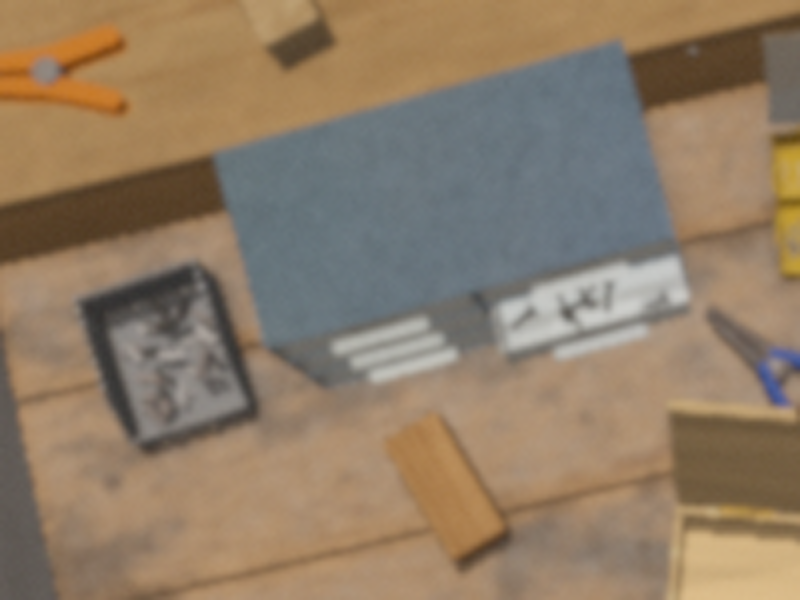

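View pics/scd.png

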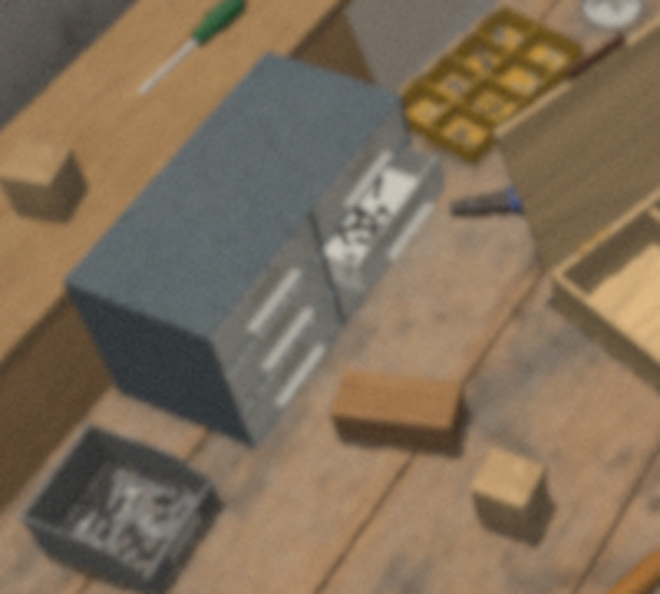

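Run:
```python
from h import *
p=bot.capture("top")
g=lambda x,y,z:px2w(p,130+x/4,80+y/4,z).round(3)
print(g(325,385,0),g(485,355,0))
for z in (.1,.15,.2,.25):print(z,g(268,345,z),g(480,293,z))
delta([.649,.081,.008],-.985)
w=bot.capture("wrist");o=bot.observe();q=o["ee_rot"];R0=R.from_quat([q[1],q[2],q[3],q[0]])
print("cam in tool",R0.inv().apply(np.array(w["extrinsics"])[:3,3]-o["tcp_pos"]))
```

```text
[0.73  0.184 0.   ] [0.758 0.055 0.   ]
0.1 [0.742 0.202 0.1  ] [0.786 0.043 0.1  ]
0.15 [0.733 0.187 0.15 ] [0.775 0.034 0.15 ]
0.2 [0.723 0.171 0.2  ] [0.763 0.024 0.2  ]
0.25 [0.713 0.156 0.25 ] [0.752 0.015 0.25 ]
t 1.87 tcp [0.6469 0.0746 0.1974] w 0.0856 F [ 0.9 -0.1  0.6] shift [ 0.56 -0.39 18.94] rot [0.    0.    0.051]
cam in tool [ 0.0810276  -0.0011099  -0.14234528]
```

The cabinet is about 0.16 m tall and its face is only about 25 mm from where the wrist camera would be. At placing, the camera would also be close to the open lid. I'll make a half turn so the camera faces the robot.

```bash
python3 -c "
from h import *
print(bot.observe()['qpos'])"
python3 -m creep '[[0,0,0,0,0,-1.2],[0,0,0,0,0,-1.2],[0,0,0,0,0,-1.2],[0,0,0,0,0,-1.2],[0,0,0,0,0,-1.2],[0,0,0,0,0,-1.2],[0,0,0,0,0,-1.2],[0,0,0,0,0,-1.2],[0,0,0,0,0,-1.2],[0,0,0,0,0,-1.2]]'
python3 -m creep '[[0,0,0,0,0,-1.2],[0,0,0,0,0,-1.2],[0,0,0,0,0,-1.2],[0,0,0,0,0,-1.2],[0,0,0,0,0,-1.2],[0,0,0,0,0,-1.2],[0,0,0,0,0,-1.2],[0,0,0,0,0,-1.2],[0,0,0,0,0,-1.2],[0,0,0,0,0,-1.2]]'
python3 -c "
from h import *
print(bot.observe()['qpos'])
delta([.648,.078,.2],-.985+np.pi)"
```

```text
[-1.47615082e-02  4.43559190e-01  2.15552961e-01  1.34264211e+00
 -3.76477121e-04  2.49122261e+00]
t: 2.75
tcp_pos: [0.6464, 0.0722, 0.1985]
ee_rot: [0.001, 0.606, 0.796, 0.0]
force: [-0.2, 0.3, -0.7]
width: 0.0855
t: 3.58
tcp_pos: [0.646, 0.0704, 0.1992]
ee_rot: [0.001, 0.048, 0.999, -0.0]
force: [0.1, -0.7, 0.2]
width: 0.0856
[-2.01236572e-02  4.40127508e-01  2.13600716e-01  1.34263729e+00
 -6.76347692e-04  7.67453418e-02]
t 3.58 tcp [0.646  0.0704 0.1992] w 0.0856 F [ 0.1 -0.7  0.2] shift [-0.12  0.77 -0.08] rot [-0.001  0.001 -0.683]
```

```bash
python3 -m creep '[[0,0.8,0,0,0,-0.68],[0,0.8,0,0,0,-0.68],[0,0.8,0,0,0,-0.68],[0,0.8,0,0,0,-0.68],[0,0.8,0,0,0,-0.68],[0,0.8,0,0,0,-0.68],[0,0.8,0,0,0,-0.68],[0,0.8,0,0,0,-0.68]]'
python3 - <<'E'
from h import *
p=bot.capture("wrist");cv2.imwrite("pics/w2.png",p["img"])
delta([.648,.078,.2],-.985+np.pi)
for r in bot.trace(p,"long_block"):
    print(r["confidence"],r["rect"])
    m=r["region"].astype(np.uint8);c=max(cv2.findContours(m,0,2)[0],key=cv2.contourArea)
    w=np.array([px2w(p,*q,.042)[:2] for q in c[:,0]]);print(cv2.minAreaRect((w*1000).astype(np.float32)))
E
```

```text
t: 4.25
tcp_pos: [0.6466, 0.0771, 0.1997]
ee_rot: [0.001, -0.286, 0.958, -0.001]
force: [-0.2, -0.4, -0.4]
width: 0.0854
t 4.3 tcp [0.6467 0.0773 0.1996] w 0.085 F [ 0.1  0.8 -0.1] shift [-0.15 -0.02 -0.04] rot [-0.002  0.001 -0.007]
```

View pics/w2.png

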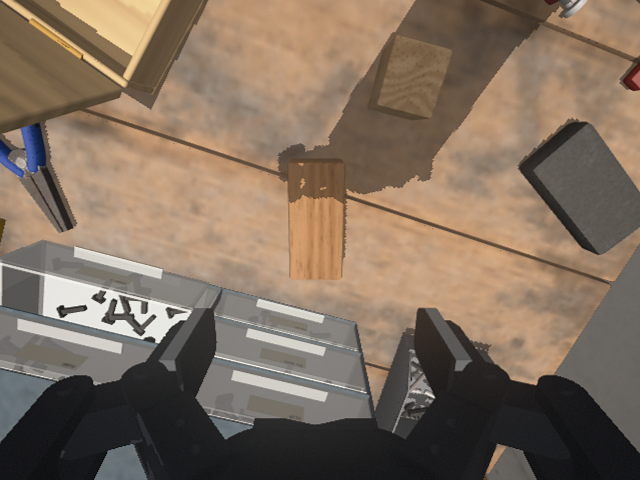

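Run:
```python
from h import *
p=bot.capture("wrist")
b=np.array([px2w(p,*q,.042) for q in [(289,162),(344,162),(342,279),(290,279)]])
print(b.round(4),b.mean(0));d=(b[3]+b[2]-b[0]-b[1]);print(np.arctan2(d[1],d[0]),np.linalg.norm(d)/2,np.linalg.norm(b[0]-b[1]))
c=b.mean(0);a=np.arctan2(d[1],d[0]);delta([c[0],c[1],.008],a+np.pi/2)
```

```text
[[0.6144 0.0307 0.042 ]
 [0.5888 0.0698 0.042 ]
 [0.6789 0.1298 0.042 ]
 [0.7058 0.0887 0.042 ]] [0.64697639 0.07974732 0.042     ]
0.5766148348882891 0.10826139429805993 0.0466637851522305
t 4.4 tcp [0.6467 0.0778 0.1994] w 0.0852 F [-0.4  1.   0.4] shift [-0.11  0.18 19.14] rot [-0.002  0.001  0.004]
```

```bash
python3 -m creep '[[-0.1,0.1,4,0,0,0],[-0.1,0.1,8,0,0,0],[-0.1,0.1,12,0,0,0],[-0.1,0.1,15,0,0,0],[-0.1,0.1,17,0,0,0],[-0.1,0.1,18.5,0,0,0],[-0.1,0.1,19,0,0,0],[-0.1,0.1,19.1,0,0,0],[-0.1,0.1,19.1,0,0,0],[-0.1,0.1,19.1,0,0,0]]' 1 60
python3 -m creep '[[0,0,0,0,0,0],[0,0,0,0,0,0],[0,0,0,0,0,0],[0,0,0,0,0,0],[0,0,0,0,0,0],[0,0,0,0,0,0]]' -1 60
```

```text
t: 5.23
tcp_pos: [0.6482, 0.079, 0.0098]
ee_rot: [0.002, -0.286, 0.958, -0.001]
force: [0.4, -0.1, 0.8]
width: 0.0856
t: 5.73
tcp_pos: [0.6487, 0.0789, 0.0108]
ee_rot: [0.003, -0.286, 0.958, -0.001]
force: [-0.5, -0.5, 5.3]
width: 0.0494
```

```bash
python3 -m creep '[[0,0,-3,0,0,0],[0,0,-6,0,0,0],[0,0,-9,0,0,0],[0,0,-12,0,0,0],[0,0,-12,0,0,0],[0,0,-12,0,0,0]]'
python3 - <<'E'
from h import *
delta([.548,-.167,.13],1.533);print(bot.observe()["qpos"].round(2) if hasattr(bot.observe()["qpos"],"round") else bot.observe()["qpos"])
E
```

```text
t: 6.23
tcp_pos: [0.6488, 0.0791, 0.1328]
ee_rot: [0.004, -0.286, 0.958, -0.002]
force: [-0.8, -0.4, -2.1]
width: 0.049
t 6.23 tcp [0.6488 0.0791 0.1328] w 0.049 F [-0.8 -0.4 -2.1] shift [ 21.92 -15.05   0.2 ] rot [-0.003  0.009  0.618]
[-0.01  0.47  0.09  1.18 -0.   -0.59]
```

```bash
python3 -m creep '[[3,2,-1,0,0,0.1],[6,4,-2,0,0,0.2],[8.4,5.4,-2,0,0,0.3],[10,3,-2,0,0,0.4],[12,0,-2,0,0,0.5],[14,-3,-2,0,0,0.62],[16,-6,-2,0,0,0.62],[18,-9,-2,0,0,0.62],[20,-12,-2,0,0,0.62],[21.9,-15,-2,0,0,0.62]]'
python3 -m creep '[[0,0,0,0,0,0],[0,0,0,0,0,0]]'
python3 - <<'E'
from h import *
delta([.548,-.167,.13],1.533)
for n in ["wrist","top"]:
    p=bot.capture(n);i=p["img"]
    if n=="top": i=cv2.resize(i[150:290,240:440],None,fx=4,fy=4,interpolation=cv2.INTER_CUBIC)
    cv2.imwrite(f"pics/{n}3.png",i)
E
```

```text
t: 7.07
tcp_pos: [0.5466, -0.1678, 0.1505]
ee_rot: [0.004, 0.02, 1.0, 0.0]
force: [1.6, 1.0, -1.8]
width: 0.0492
t: 7.23
tcp_pos: [0.5455, -0.1695, 0.1484]
ee_rot: [0.002, 0.022, 1.0, 0.001]
force: [-0.2, 1.0, -1.9]
width: 0.0492
t 7.23 tcp [ 0.5455 -0.1695  0.1484] w 0.0492 F [-0.2  1.  -1.9] shift [-0.23  0.26  1.84] rot [ 0.002  0.004 -0.006]
```

View pics/wrist3.png

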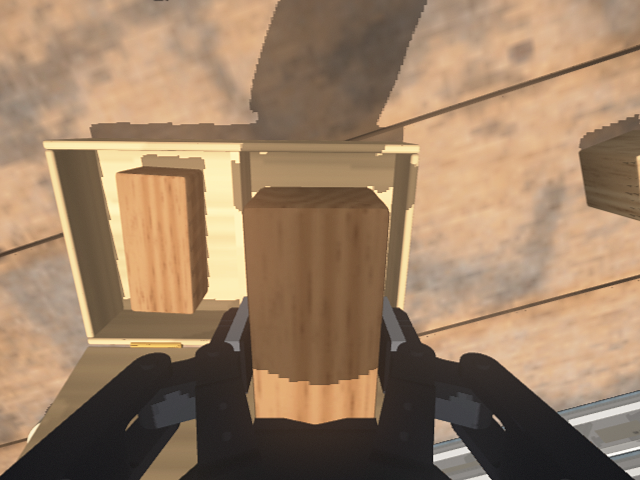

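View pics/top3.png

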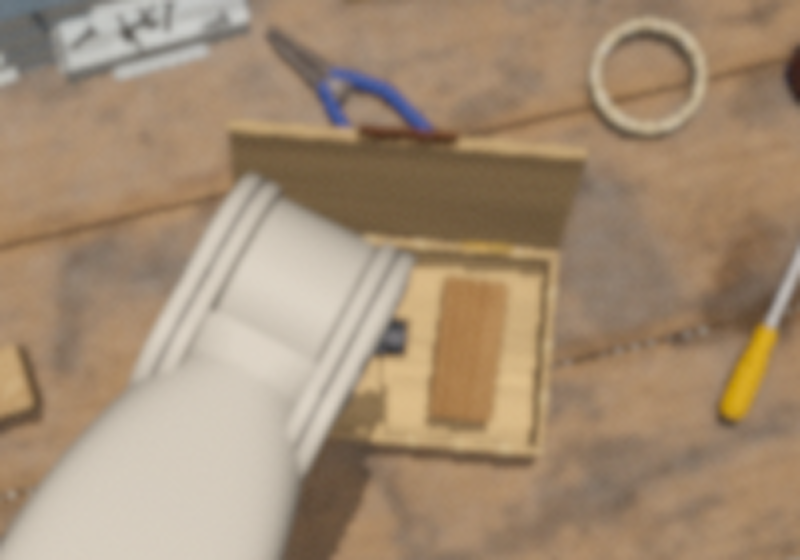

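The block is held over the left bay and lines up with the box. The box's front rim corners show at (43,142) and (418,146) in the wrist view, so I use those to check the box pose.

Run:
```python
from h import *
p=bot.capture("wrist")
a,b,c=[px2w(p,*q,.054) for q in [(43,142),(418,146),(90,343)]]
print(a,b,c,np.linalg.norm(a-b))
d=(b-a)/np.linalg.norm(b-a);yaw=np.arctan2(-d[0],d[1]);xa=np.array([np.cos(yaw),np.sin(yaw),0]);ctr=(a+b)/2+.0785*xa
print(yaw,ctr,ctr+.061*d)
# divider top edge, z=.047
t=ctr+.061*d
delta([t[0]-.002,t[1],.03],yaw+np.pi/2)
```

```text
[ 0.46725888 -0.34230143  0.054     ] [ 0.47990847 -0.0951735   0.054     ] [ 0.62156525 -0.34935874  0.054     ] 0.24745146146004773
-0.05114179503376529 [ 0.55198104 -0.22275034  0.054     ] [ 0.55509933 -0.1618301   0.054     ]
t 7.38 tcp [ 0.5461 -0.1669  0.1496] w 0.0494 F [ 0.3  0.  -1.7] shift [-0.61  0.52 11.97] rot [0.001 0.005 0.012]
```

```bash
python3 -m creep '[[-0.4,0.4,2,0,0,0],[-0.4,0.4,5,0,0,0],[-0.4,0.4,8,0,0,0],[-0.4,0.4,10,0,0,0],[-0.4,0.4,11,0,0,0],[-0.4,0.4,12,0,0,0],[-0.4,0.4,12.5,0,0,0],[-0.4,0.4,12.8,0,0,0],[-0.4,0.4,12.8,0,0,0],[-0.4,0.4,12.8,0,0,0]]'
python3 - <<'E'
from h import *
delta([.552,-.164,.017],1.53)
p=bot.capture("wrist");cv2.imwrite("pics/w4.png",p["img"])
E
```

```text
t: 8.22
tcp_pos: [0.5515, -0.1631, 0.0225]
ee_rot: [0.003, 0.02, 1.0, 0.0]
force: [-0.1, -0.5, -0.5]
width: 0.0488
t 8.22 tcp [ 0.5515 -0.1631  0.0225] w 0.0488 F [-0.1 -0.5 -0.5] shift [-0.05 -0.09  0.55] rot [0.001 0.007 0.001]
```

View pics/w4.png

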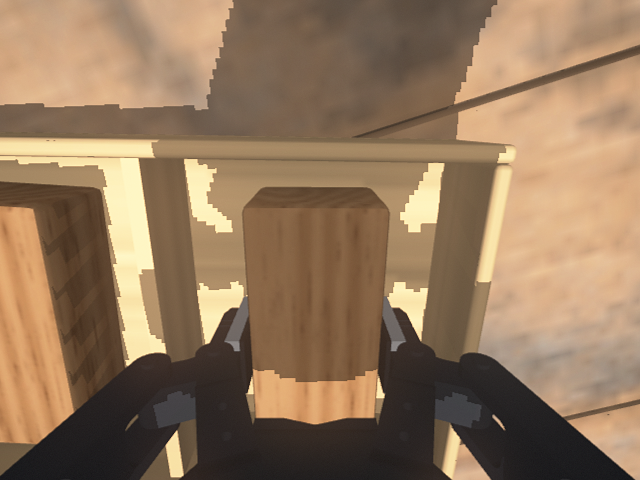

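```bash
python3 -m creep '[[0,0,0.3,0,0,0],[0,0,0.6,0,0,0],[0,0,0.6,0,0,0],[0,0,0.6,0,0,0]]'
python3 -m creep '[[0,0,0,0,0,0],[0,0,0,0,0,0],[0,0,0,0,0,0],[0,0,0,0,0,0],[0,0,0,0,0,0]]' 0.5
python3 -m creep '[[0,0,-1,0,0,0],[0,0,-3,0,0,0],[0,0,-6,0,0,0],[0,0,-9,0,0,0],[0,0,-13,0,0,0],[0,0,-17,0,0,0],[0,0,-20,0,0,0],[0,0,-24,0,0,0],[0,0,-24,0,0,0]]'
python3 - <<'E'
from h import *
p=bot.capture("wrist");cv2.imwrite("pics/w5.png",p["img"])
print(bot.observe()["qpos"])
E
```

```text
t: 8.6
tcp_pos: [0.552, -0.1634, 0.017]
ee_rot: [0.004, 0.02, 1.0, 0.0]
force: [0.9, -0.7, 2.8]
width: 0.0491
t: 9.02
tcp_pos: [0.5519, -0.1634, 0.0169]
ee_rot: [0.004, 0.02, 1.0, 0.0]
force: [0.8, 0.5, -0.1]
width: 0.0644
t: 9.77
tcp_pos: [0.5515, -0.164, 0.2653]
ee_rot: [0.009, 0.02, 1.0, -0.002]
force: [-0.4, -0.5, 0.2]
width: 0.064
[-0.43666045  0.28520518  0.13574773  1.40622156  0.00338133 -0.39720028]
```

View pics/w5.png

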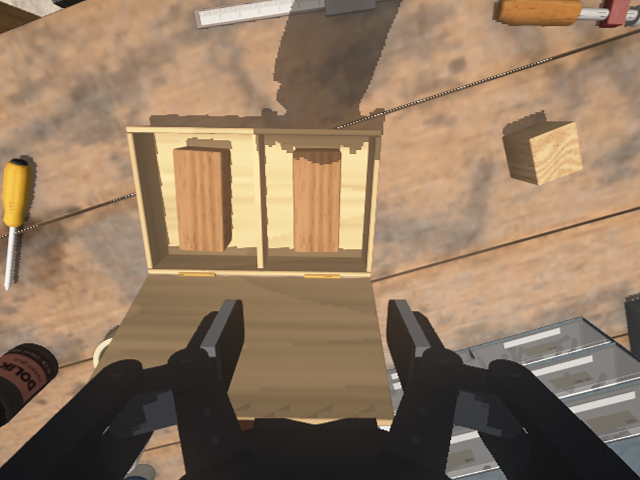

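Both blocks lie flat in their bays, the long one at (317,200) and the packed one at (202,200). The lid is still open, leaning back. Next I shut the fingers and go over the lid to get behind it.

```bash
python3 -c "
from h import *
delta([.735,-.18,.265],1.53)"
python3 -m creep '[[-2,0,0,0,0,0],[-6,0,0,0,0,0],[-9,0.5,0,0,0,0],[-12,1,0,0,0,0],[-15,1,0,0,0,0],[-18,1,0,0,0,0],[-18.5,1,0,0,0,0],[-18.5,1,0,0,0,0],[-18.5,1,0,0,0,0]]' -1
python3 - <<'E'
from h import *
delta([.735,-.18,.17],1.53)
for n in ["scene","top"]:
    p=bot.capture(n);i=p["img"]
    if n=="top": i=i[150:290,240:440]
    else: i=i[130:280,250:450]
    i=cv2.resize(i,None,fx=4,fy=4,interpolation=cv2.INTER_CUBIC)
    cv2.imwrite(f"pics/{n}6.png",i)
E
```

```text
t 9.82 tcp [ 0.5512 -0.1639  0.2619] w 0.0639 F [ 0.2 -0.8 -1. ] shift [-18.44  -0.89  -0.03] rot [-0.003  0.015  0.001]
t: 10.57
tcp_pos: [0.7361, -0.1611, 0.2635]
ee_rot: [0.007, 0.02, 1.0, -0.001]
force: [-0.1, -0.8, -0.8]
width: -0.0001
t 10.57 tcp [ 0.7361 -0.1611  0.2635] w -0.0001 F [-0.1 -0.8 -0.8] shift [ 0.16 -1.87  9.35] rot [-0.002  0.013  0.002]
```

View pics/scene6.png

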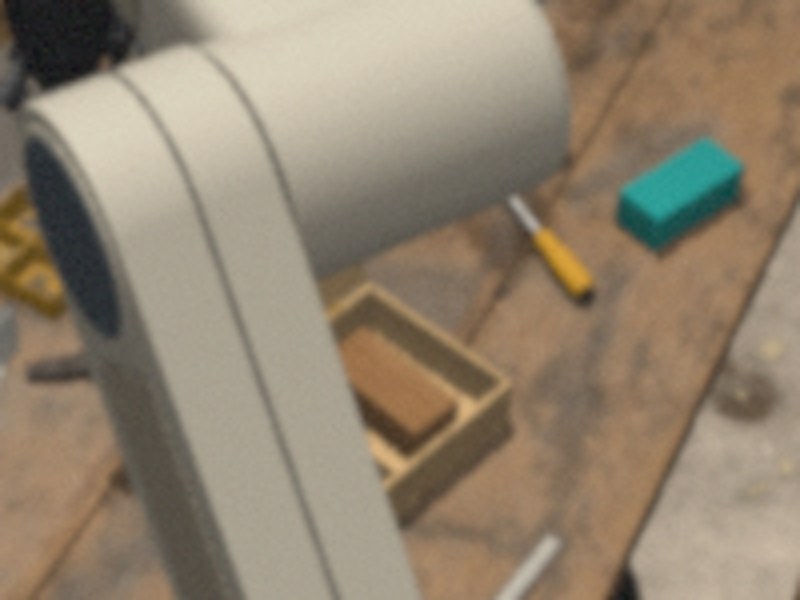

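View pics/top6.png

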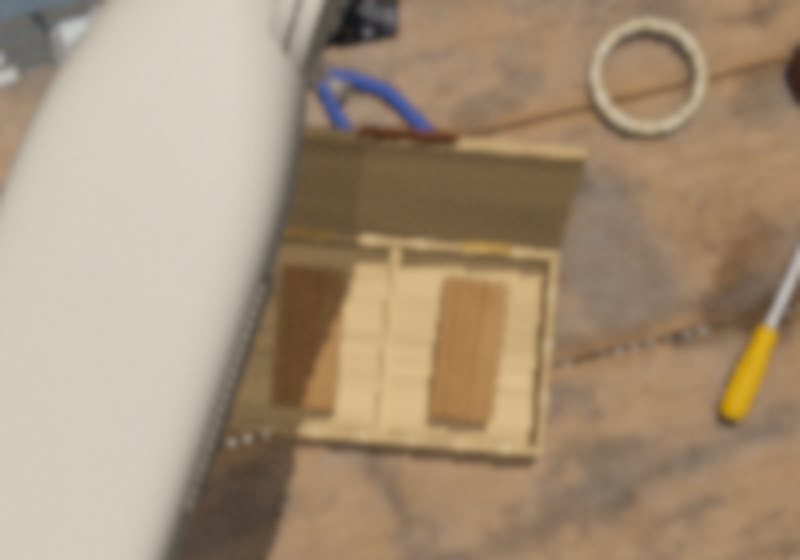

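The fingers are behind the lid: its edge is at x≈0.69 and the TCP at 0.736. Both blocks still lie in their bays. I go down, then push forward.

```bash
python3 -m creep '[[0,0,2,0,0,0],[0,0,5,0,0,0],[0,0,7.5,0,0,0],[0,0,8.8,0,0,0],[0,0,8.8,0,0,0],[0,0,8.8,0,0,0]]'
python3 -m creep '[[1.5,0,0,0,0,0],[3,0,0,0,0,0],[4.5,0,0,0,0,0],[6,0,0,0,0,0],[7.5,0,0,0,0,0],[9,0,0,0,0,0],[10,0,0,0,0,0],[10,0,0,0,0,0]]'
python3 - <<'E'
from h import *
p=bot.capture("top")
cv2.imwrite(f"pics/top7.png",cv2.resize(p["img"][150:290,240:440],None,fx=4,fy=4,interpolation=cv2.INTER_CUBIC))
E
```

```text
t: 11.17
tcp_pos: [0.7358, -0.1615, 0.1783]
ee_rot: [0.008, 0.02, 1.0, -0.002]
force: [0.6, 0.3, 0.8]
width: 0.0001
t: 11.83
tcp_pos: [0.6348, -0.1576, 0.18]
ee_rot: [0.009, 0.02, 1.0, -0.002]
force: [-0.2, 0.0, 0.0]
width: -0.0
```

View pics/top7.png

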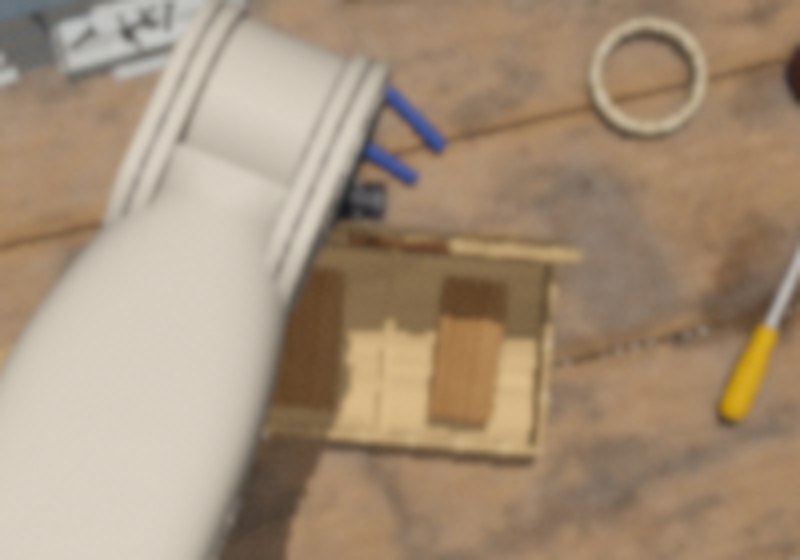

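The lid is now nearly upright, its edge at crop (460,250). I keep pushing.

```bash
python3 -m creep '[[1.5,0,0,0,0,0],[3,0,0,0,0,0],[4.5,0,0,0,0,0],[6,0,0,0,0,0],[7,0,0,0,0,0],[7,0,0,0,0,0]]'
python3 -m creep '[[0,0,-4,0,0,0],[0,0,-8,0,0,0],[0,0,-12,0,0,0],[-3,10,-12,0,0,0],[-3,10,-12,0,0,0],[-3,13,-12,0,0,0],[-3,16,-12,0,0,0],[-3,20,-12,0,0,0],[-3,24,-12,0,0,0],[-3,24,-12,0,0,0]]'
python3 -m creep '[[0,0,0,0,0,0],[0,0,0,0,0,0],[0,0,0,0,0,0],[0,0,0,0,0,0],[0,0,0,0,0,0],[0,0,0,0,0,0],[0,0,0,0,0,0],[0,0,0,0,0,0],[0,0,0,0,0,0],[0,0,0,0,0,0]]'
python3 - <<'E'
from h import *
for n in ["scene","top"]:
    p=bot.capture(n);i=p["img"]
    if n=="top": i=i[150:290,240:440]
    else: i=i[130:280,250:450]
    i=cv2.resize(i,None,fx=4,fy=4,interpolation=cv2.INTER_CUBIC)
    cv2.imwrite(f"pics/{n}8.png",i)
E
```

```text
t: 12.38
tcp_pos: [0.5651, -0.155, 0.1795]
ee_rot: [0.01, 0.02, 1.0, -0.002]
force: [0.7, -0.2, 0.1]
width: -0.0001
t: 13.22
tcp_pos: [0.6031, 0.0907, 0.2991]
ee_rot: [0.01, 0.018, 1.0, -0.001]
force: [0.4, -0.6, -0.5]
width: -0.0002
t: 14.05
tcp_pos: [0.6031, 0.0906, 0.2992]
ee_rot: [0.01, 0.018, 1.0, -0.001]
force: [0.2, 1.0, -0.4]
width: 0.0003
```

View pics/top8.png

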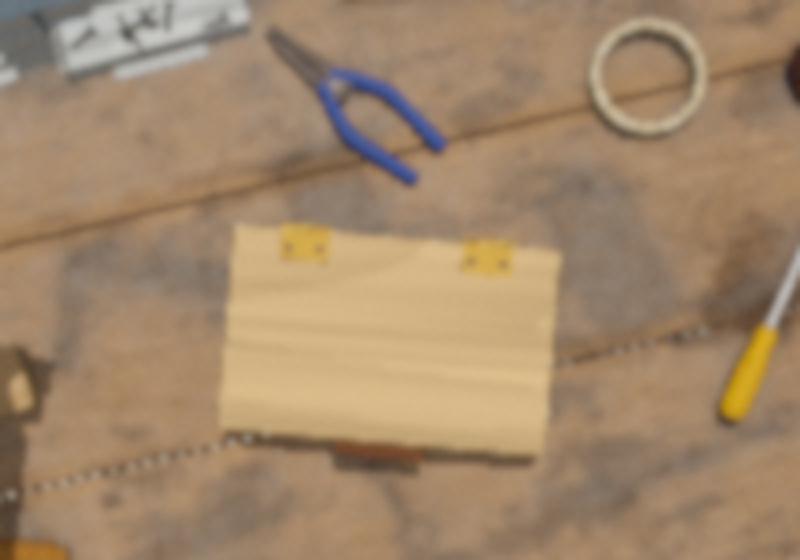

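View pics/scene8.png

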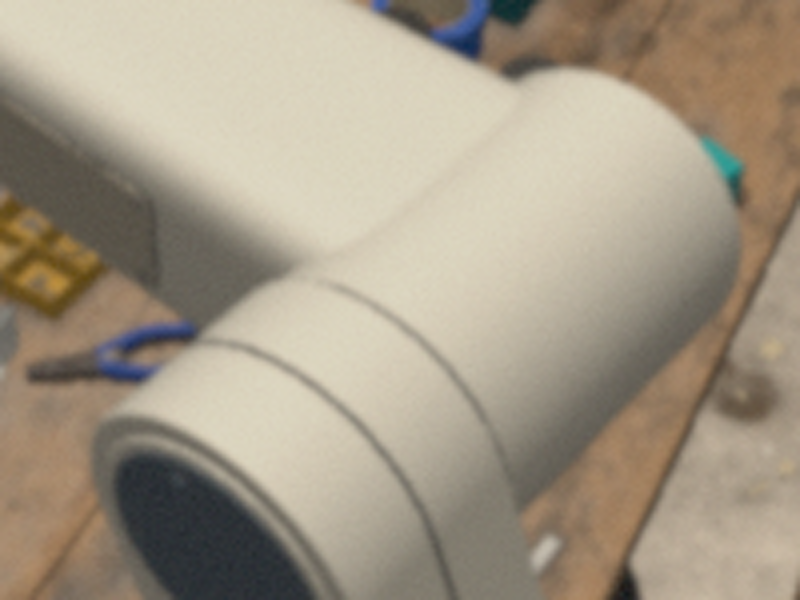

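The lid looks shut. I let another second pass and compare again to be sure it has stopped.

```bash
python3 -m creep '[[0,0,0,0,0,0],[0,0,0,0,0,0],[0,0,0,0,0,0],[0,0,0,0,0,0],[0,0,0,0,0,0],[0,0,0,0,0,0],[0,0,0,0,0,0],[0,0,0,0,0,0],[0,0,0,0,0,0],[0,0,0,0,0,0]]'
python3 - <<'E'
from h import *
p=bot.capture("top")
i=cv2.resize(p["img"][150:290,240:440],None,fx=4,fy=4,interpolation=cv2.INTER_CUBIC)
j=cv2.imread("pics/top8.png");print(cv2.absdiff(i,j)[200:500,200:600].max())
c=[px2w(p,240+x/4,150+y/4,.0635) for x,y in [(222,430),(545,456),(560,251),(237,224)]];print(np.round(c,4),[np.linalg.norm(c[k]-c[k-1]).round(4) for k in range(4)])
xa=np.array([.999,-.045,0]);ya=np.array([.045,.999,0]);o=np.array([.551,-.226,0])
for z in (.0635,.0725):  # free edge corner projections: shut / 0.06 rad
    print(z,[(np.array(w2px(p,o-.0785*xa+s*.125*ya+[0,0,z]))-[240,150])*4 for s in (1,-1)])
cv2.imwrite("pics/top9.png",cv2.resize(p["img"][195:275,290:390],None,fx=7,fy=7,interpolation=cv2.INTER_CUBIC))
E
```

```text
t: 14.98
tcp_pos: [0.6031, 0.0907, 0.2992]
ee_rot: [0.01, 0.018, 1.0, -0.001]
force: [0.5, 0.2, -0.8]
width: -0.0
6
[[ 0.4761 -0.1019  0.0635]
 [ 0.4637 -0.348   0.0635]
 [ 0.6201 -0.3559  0.0635]
 [ 0.6341 -0.1083  0.0635]] [np.float64(0.1582), np.float64(0.2464), np.float64(0.1567), np.float64(0.2479)]
0.0635 [array([216.44162414, 427.02237972]), array([544.18840034, 451.63126648])]
0.0725 [array([215.5120971 , 427.05720817]), array([545.42347545, 451.8291259 ])]
```

View pics/top9.png

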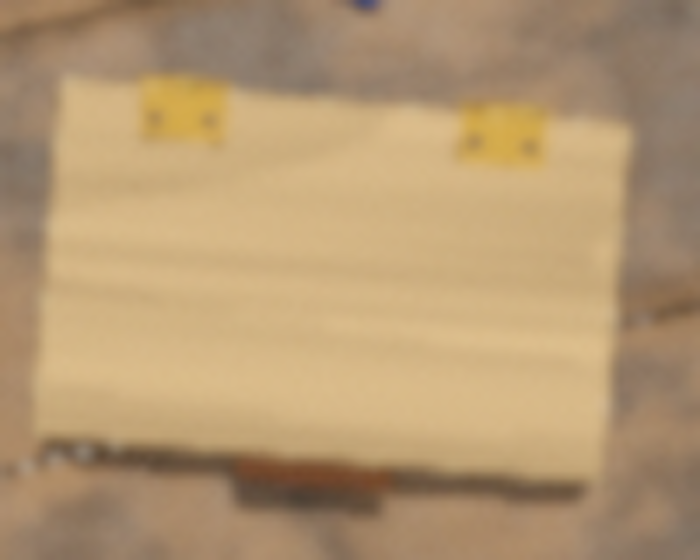

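```bash
python3 -m creep '[[4,-1,0,0,0,0],[8,-2,0,0,0,0],[12,-4,0,0,0,0],[15,-7,0,0,0,0],[17,-10,0,0,0,0],[19,-13,0,0,0,0],[20,-17,0,0,0,0],[20,-21,0,0,0,0],[20,-25,0,0,0,0],[20,-29,0,0,0,0]]'
python3 -m creep '[[0,-4,0,0,0,0],[0,-8,0,0,0,0],[0,-12,0,0,0,0],[0,-16,0,0,0,0],[0,-20,0,0,0,0],[0,-20,0,0,0,0],[0,-20,0,0,0,0],[0,-20,0,0,0,0]]'
python3 - <<'E'
from h import *
p=bot.capture("scene");print(bot.trace(p,"box_lid")[:1] and bot.trace(p,"box_lid")[0]["rect"])
cv2.imwrite("pics/s10.png",cv2.resize(p["img"][180:300,260:400],None,fx=5,fy=5,interpolation=cv2.INTER_CUBIC))
E
```

```text
t: 15.87
tcp_pos: [0.3922, -0.1938, 0.2965]
ee_rot: [0.011, 0.018, 1.0, -0.002]
force: [0.9, 0.0, 0.7]
width: -0.0002
t: 16.53
tcp_pos: [0.3849, -0.3935, 0.2969]
ee_rot: [0.011, 0.018, 1.0, -0.002]
force: [0.7, 1.2, 0.5]
width: -0.0002
[288.8, 199.7, 357.9, 267.9]
```

View pics/s10.png

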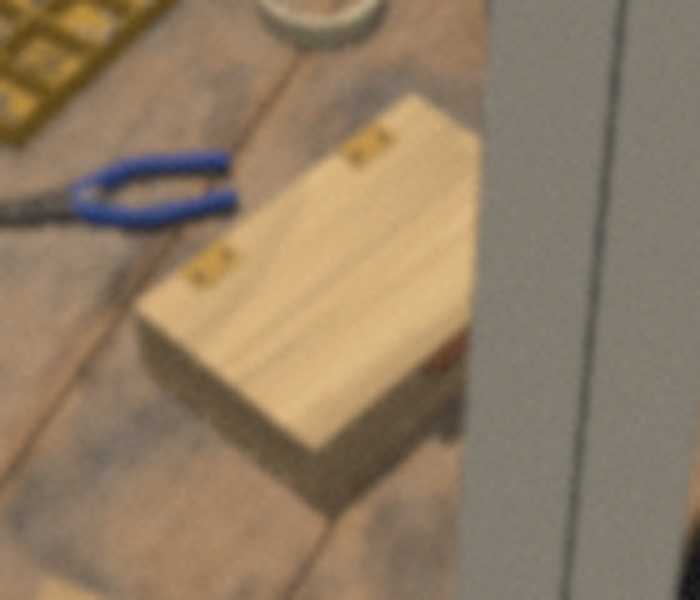

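The side view shows the lid flush on the box with an even edge along (140,310)–(320,450). The arm is clear and at rest.

```bash
python3 -c "
from h import *
print(bot.observe()['t'],np.abs(bot.observe()['qd']).max());print(bot.hand_in())"
```

```text
16.6833 0.0032801821576827024
the job is handed in; nothing more can be done
None
```

I packed the long block flat and lengthwise in the empty left bay and let go of it with the lid still open. I then pushed the lid over from behind with shut fingers until it sank shut, moved the arm clear, and handed the job in at 16.7 s.

**What the last checks showed:**
- **Blocks:** pictures taken before closing showed both blocks lying flat in their own bays. They can't be seen now that the lid is down.
- **Lid:** two top views about 1 s apart are practically identical, so it has stopped moving. The side view shows it flush with the box, with no visible gap. I had no direct reading of the lid angle.
- **Arm:** it was at rest and touching nothing. The wrist forces it reported stayed within about 5 N.

**Disagreements:** the top and wrist cameras differed by about 5 mm on the box position, so I aimed the placement between the two. The network once missed the long block in a wrist picture, so I used its corners by eye there. In the first top view the network ranked the turquoise look-alike above the real packed block; I ignored it.

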